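Lock the drain clean-out cap with the drain key

ROBOT

A 6-joint arm with a two-finger parallel gripper is mounted at the origin on the work surface. World frame = base frame: x ahead of the robot, y to its left, z up, the work surface at z = 0. Lengths are in m, angles in rad, forces in N, time in s.
With the tool pointing down it reaches from about 0.275 to 0.725 m from the base axis. Payload 5.6 kg.
Tool frame: the origin (TCP) lies at the very end of the fingers, on their centre line; the grasp point (between the pads) lies 19 mm behind it; z points along the fingers, y is the line along which they close (so a half turn about z gives the same grasp; the last joint's range is limited). The gripper opens to 85 mm and grips with 20 to 120 N. Pads are 22 mm wide; open, the fingers measure 114 mm over their backs; the gripper's body (76 mm by 85 mm) begins 54 mm behind the grasp point. The pads swing forward as they close: fully open they stand 13 mm farther back than shut.
Start: joints at [-1.046, 0.255, 0.108, 0, -1.424, -0.285], TCP at [0.131, -0.534, 0.231] pointing down, gripper open.
Joint ranges: [-2.95, 2.95], [-1.21, 1.97], [-1.09, 1.5], [-2.87, 1.71], [-2.94, -0.07], [-3.05, 3.05]. Speed limits (rad/s): [2.57, 2.57, 3.14, 3.14, 3.14, 3.14].

INTERFACE

Orientations are given as a 3x3 rotation matrix whose columns are the frame's x, y, z axes.
In Python, from workcell import robot gives the robot as it stands.
- The arm moves only by the shell command python3 -m pendant 'ROWS' [FORCE]. ROWS is JSON, a list of rows, each an object with "hand": the finger opening in cm, from 0 to 8.54; "slide": the shift along the tool's x, y, z in cm, a list of three; "twist": the turn, a rotation vector about the tool's x, y, z in rad, a list of three. A call has 1 to 5 rows; each row is the pose to reach, as a shift and turn from the pose commanded when the call began, along the tool's axes at that moment; what a row does not reach only later rows make up. A row lasts 1/8 s, in which the tool goes at most 62.5 mm and 10.7 degrees, less where a joint would pass 70% of its speed; a pose out of reach is approached as far as the arm can. A call with a gripper value outside its range is refused whole. The fingers move at their own pace and stop on an object; FORCE is the grip in N (left out, the last holds). Time passes only in rows, so rows that repeat a pose let the fingers close. It gives the time, the measured TCP pose, the force, the opening and the grip force at its end, in the units of the state.
- robot.get_obs(): the state, without advancing time (a new reading comes with each control period).
- robot.camera(name): name is "scene" or "top" or "wrist"; returns the picture (400x640x3 uint8, red, green, blue); there is no depth.
- robot.camera_params(name): a dict with "fx", "fy", "cx", "cy" (pixels), "camera_from_world" (4x4, takes a point from world to camera coordinates). Camera axes: x right, y down, z forward; pixel columns grow to the right and rows downward; lengths in m; the calibration is good to about 2 mm. A picture is of the moment at which its call begins: read the wrist's pose just before it. camera_params takes no time and is no camera call; for the wrist camera it gives the pose at the moment of the call.
- robot.job_done(): hands the job in; it is judged then, once.
The state is a dict: "t": time; "qpos": joint angles; "joint_vel": joint speeds; "effort": joint torques, N m; "ee_pos": TCP position; "tool_rot": TCP orientation; "wrist_force": force on the tool from outside, world axes, zero at the start; "wrist_torque": the same for the moment, N m; "finger_gap": finger opening in m; "grip_force": force on a finger pad.
Only numpy, scipy, OpenCV 4.12 (cv2) and the standard library are available. Lean on these libraries where they do the work, as an engineer would, in place of code of your own. Each camera call takes 0.05 s, during which the arm holds its last target. There are 200 camera calls.

TASK

The round slotted cap of the drain clean-out on the granite ledge has been put back but not locked. Lift the flat-bladed drain key out of the rack, put its blade in the cap's slot and turn the cap clockwise as far as it goes, so that the slot lines up with the two ribs on the collar, then hang the key back in the rack where it was and let go. Turn the cap with the key only, never with the fingers, and leave the round-knobbed tap key hanging in its place.

Things in the scene. Friction and masses are not known exactly. Their poses are not given: they have to be found in the camera images.
- key_grip (a point): Centre of the drain key's wooden grip, 22 (its x) by 60 (y) by 44 mm high, z up; pinch across the 22. Under it a flange 36x60x4 mm, then a steel blade 4 (x) by 50 (y), 40 long: lower edge 66 mm below this point. 0.2 kg. It hangs in a fixed rack: flange on two rails along y, 60 mm above the granite, blade in the 16 mm gap between. To return it, lower it there again.
- cleanout: Fixed steel collar, 104 mm across, 24 high, round an 85 mm brass cap with one straight slot across its middle. Origin: centre at granite level, z up. Slot 14 mm wide, 80 long, floor 10 and mouth 24 mm above the origin. Two small ribs on the collar's +x and -x sides mark the locked direction. (The like fitting with seven round holes is a strainer.)
- drain_cap (a joint): Turn of the cap (rad), clockwise from above positive. 0: slot along the collar's y (unlocked); 1.57: slot along its x, in line with the ribs, at a firm stop (locked). Starts at 0 to 0.25. Light friction, 0.06 N m; stays where left. The blade has play in the slot: it drives the cap only once about 0.2 rad ahead of it, so turn the key 0.2 rad beyond the ribs' line.
- tapkey_grip (a point): Centre of the tap key: a round wooden knob 40 mm across and 40 mm high on a square 12 mm stem. It hangs on the same two rails, 100 mm from the drain key. A bystander, to be left in place.
Things that resemble listed ones, but are neither listed nor needed, are in the scene too. What is shaped like the part that bears key_grip but blue is not meant.

How it is judged:
By the outcome, as a careful person would: the job done as asked, in the order asked, and still so for the second after the job is handed in, with the robot touching nothing.
It also fails if it takes over 53 s, if anything falls off the work surface, if the arm or the gripper's body presses on something with over 40 N, if the wrist force passes 120 N, or if a joint passes its speed limit or range.

## Working session

There is one attempt and no reset: what is moved stays moved. The work goes in short steps, Python scripts to look and compute and a shell command to move; the robot and the scene stay as the last step left them, time stands still between calls to the robot, and variables do not carry over. Pictures are saved under pics/ and viewed, at most 10 in all, crops included, and the job is handed in when it is done.

```bash
mkdir -p pics; ls; python3 - <<'E'
from workcell import robot
import cv2
for n in ("scene","top"):
    cv2.imwrite(f"pics/{n}0.png",robot.camera(n)[:,:,::-1]); p=robot.camera_params(n)
    print(n,p["fx"],p["cx"],p["cy"]); print(p["camera_from_world"].round(3))
o=robot.get_obs();print(o["t"],o["ee_pos"],o["tool_rot"],o["finger_gap"])
E
```

```text
pics
scene 507.66786521250503 328.4380537403498 204.51022422871037
[[-0.205  0.979  0.015  0.035]
 [ 0.742  0.165 -0.65  -0.239]
 [-0.638 -0.122 -0.76   1.802]
 [ 0.     0.     0.     1.   ]]
top 520.7021525015169 319.24316812755615 203.31656312735623
[[ 0.027 -1.     0.008  0.025]
 [-0.987 -0.028 -0.156  0.447]
 [ 0.156 -0.004 -0.988  1.519]
 [ 0.     0.     0.     1.   ]]
0.1 [ 0.13056298 -0.53382092  0.23048991] [[-9.71394009e-01 -2.37473008e-01 -5.00506192e-04]
 [-2.37473515e-01  9.71392652e-01  1.62621069e-03]
 [ 1.00006894e-04  1.69854828e-03 -9.99998552e-01]] 0.08532884528379789
```

View pics/top0.png

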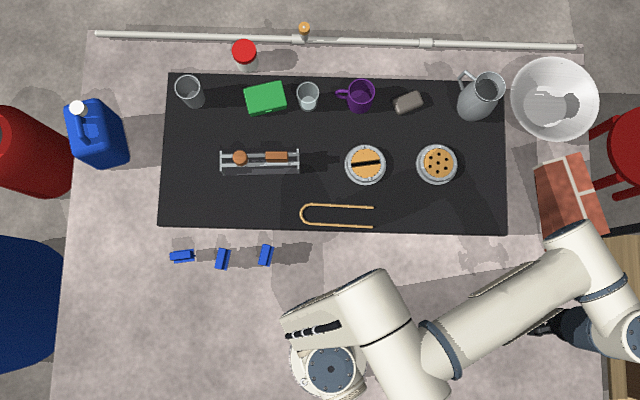

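View pics/scene0.png

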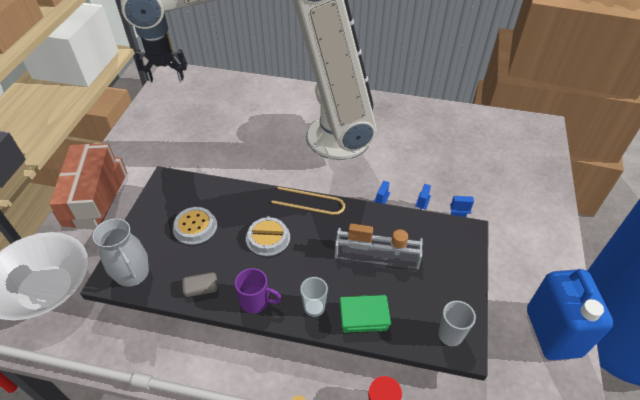

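The top view shows the rack at (260,160), with the round tap knob at (239,157) and the rectangular drain grip at (276,156). The slotted cap is at (365,164) and the seven-hole strainer at (437,163). The blue look-alikes at (182–265,256) don't count.

```bash
cat > h.py <<'E'
import numpy as np, cv2
from workcell import robot
def ray(p,uv):
    M=p["camera_from_world"];R=M[:3,:3];c=-R.T@M[:3,3]
    d=R.T@np.array([(uv[0]-p["cx"])/p["fx"],(uv[1]-p["cy"])/p["fy"],1]);return c,d
def onplane(p,uv,z):
    c,d=ray(p,uv);return c+d*(z-c[2])/d[2]
def tri(rs):
    A=0;b=0
    for c,d in rs:
        d=d/np.linalg.norm(d);P=np.eye(3)-np.outer(d,d);A=A+P;b=b+P@c
    return np.linalg.solve(A,b)
def proj(p,X):
    M=p["camera_from_world"];q=M[:3,:3]@X+M[:3,3];return np.array([p["fx"]*q[0]/q[2]+p["cx"],p["fy"]*q[1]/q[2]+p["cy"]])
E
python3 - <<'E'
from h import *
P={n:robot.camera_params(n) for n in("top","scene")}
I={n:cv2.imread(f"pics/{n}0.png") for n in P}
# collar centre, rough pixel correspondences; granite corners
for nm,a,b in [("cap",(365,163),(268,234)),("strainer",(437,162),(195,223)),("drain grip",(276,155),(361,232)),("knob",(239,156),(400,238)),
  ("corner L near",(158,226),(490,212)),("corner R near",(506,236),(168,173)),("corner far L",(168,72),(486,361))]:
    X=tri([ray(P["top"],a),ray(P["scene"],b)]);print(nm,X.round(4),proj(P["top"],X)-a)
a=cv2.resize(I["top"][130:190,210:400],None,fx=4,fy=4,interpolation=cv2.INTER_CUBIC)
b=cv2.resize(I["scene"][205:275,240:430],None,fx=4,fy=4,interpolation=cv2.INTER_CUBIC)
cv2.imwrite("pics/crop1.png",np.vstack([a,b]))
for n,m in P.items():
    hsv=cv2.cvtColor(I[n],cv2.COLOR_BGR2HSV);k=cv2.inRange(hsv,(5,90,60),(25,255,255))
    N,_,s,c=cv2.connectedComponentsWithStats(k)
    for i in range(1,N):
        if 60<s[i,4]<1500 and 120<c[i][0]<450 and 130<c[i][1]<270: print(n,s[i],c[i].round(1))
E
```

```text
cap [ 0.5534 -0.089   0.1192] [-0.21886884  0.04381455]
strainer [ 0.5615 -0.294   0.1212] [-0.42951184  0.11544442]
drain grip [0.5505 0.1599 0.1946] [-0.26898348  0.02671049]
knob [0.5457 0.2596 0.1917] [ 0.04589852 -0.00260389]
corner L near [0.3551 0.4905 0.1297] [-2.46869232 -0.01796998]
corner R near [ 0.3561 -0.489   0.0711] [-5.52369689  1.27881911]
corner far L [0.8024 0.4865 0.1381] [-0.22114169 -0.01511911]
top [351 149  29  15 294] [364.4 155.9]
top [424 148  29  30 636] [438.  162.4]
top [232 150  16  16 190] [239.5 157.4]
top [265 151  23  11 244] [276.1 156. ]
top [352 163  29  15 287] [366.6 169.9]
top [299 203  75  26 478] [334.2 214.9]
scene [271 187  75  28 448] [310.9 201.6]
scene [178 210  31  24 560] [193.2 221.8]
scene [252 221  31  24 594] [267.1 232.5]
scene [348 223  25  19 382] [360.1 232.2]
scene [392 229  16  19 255] [399.4 238.1]
```

View pics/crop1.png

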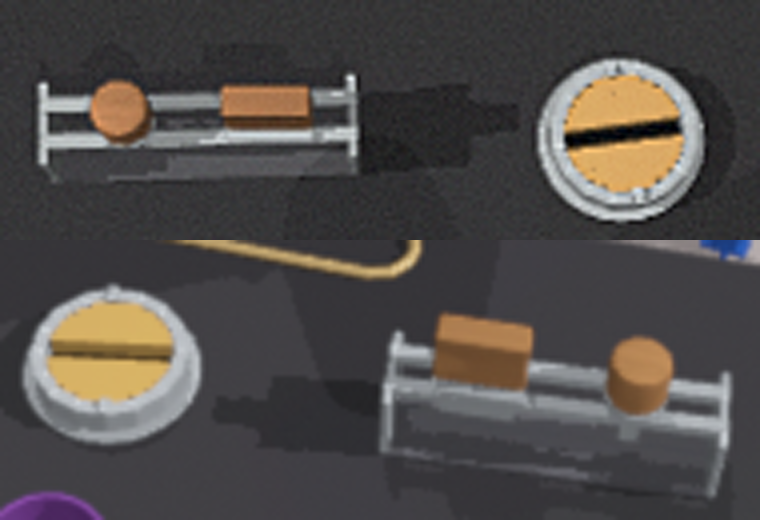

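In the crop, the drain key is the rectangular brown grip at top pixel (276,156), with a flange under it, and the knob at (239,157) is the tap key. The cap with the single slot is at (365,163), with ribs at top pixels (364,147) and (370,179), and its slot runs nearly across the rib line. The target is the brown rectangle, since the description gives a rectangular grip and says blue isn't meant.

```bash
cat >> h.py <<'E'
from scipy.spatial.transform import Rotation as Rn
def go(X,yaw):
    "print slide(cm), twist to tool-down pose with tool y at world yaw, from present pose"
    o=robot.get_obs();R=o["tool_rot"];y=np.array([np.cos(yaw),np.sin(yaw),0]);z=np.array([0,0,-1.]);T=np.c_[np.cross(y,z),y,z]
    print("slide",(R.T@(np.array(X)-o["ee_pos"])*100).round(2),"twist",Rn.from_matrix(R.T@T).as_rotvec().round(3))
E
python3 -m pendant '[{"hand":8.5,"slide":[-3,3,-5],"twist":[0,0,-0.18]},{"hand":8.5,"slide":[-7,7,-9],"twist":[0,0,-0.36]},{"hand":8.5,"slide":[-11,11,-12],"twist":[0,0,-0.54]},{"hand":8.5,"slide":[-15,15,-14],"twist":[0,0,-0.72]},{"hand":8.5,"slide":[-19,19,-15],"twist":[0,0,-0.9]}]'
python3 - <<'E'
from h import *
go([.52,.13,.38],3.19)
P={n:robot.camera_params(n) for n in("top","scene")}
t=lambda uv,z:onplane(P["top"],(210+uv[0]/4,130+uv[1]/4),z)
zc=.119
a,b=t((567,140),zc),t((680,127),zc);d=a-b;print("slot ccw from y",np.arctan2(-d[0],d[1]),np.linalg.norm(d),(a+b)/2)
a,b=t((618,68),zc),t((640,195),zc);d=a-b;print("ribs ccw from x",np.arctan2(d[1],d[0]),np.linalg.norm(d),(a+b)/2)
a,b=t((222,86),.2),t((308,86),.2);d=a-b;print("grip yaw",np.arctan2(-d[0],d[1]),np.linalg.norm(d))
a,b=t((45,143),.15),t((350,133),.15);d=a-b;print("rail yaw",np.arctan2(-d[0],d[1]))
E
```

```text
t: 0.72
ee_pos: [0.269, -0.3059, 0.3815]
tool_rot: [[-0.413, -0.911, 0.001], [-0.911, 0.413, -0.0], [-0.0, -0.001, -1.0]]
wrist_force: [1.9, 0.1, -0.5]
finger_gap: 0.0851
grip_force: 0.0
slide [-50.07  -4.86   0.15] twist [-0.001 -0.    -0.474]
slot ccw from y 0.14583269559688672 0.08153027043682975 [ 0.55253938 -0.09214812  0.119     ]
ribs ccw from x 0.1803794834400167 0.09412886523193842 [ 0.55433749 -0.09599185  0.119     ]
grip yaw 0.028980648524016297 0.05811917576780846
rail yaw 0.062390208552307494
```

```bash

python3 -m pendant '[{"hand":8.5,"slide":[-6,-0.6,0],"twist":[0,0,-0.12]},{"hand":8.5,"slide":[-12,-1.2,0],"twist":[0,0,-0.24]},{"hand":8.5,"slide":[-18,-1.8,0],"twist":[0,0,-0.36]},{"hand":8.5,"slide":[-24,-2.3,0],"twist":[0,0,-0.474]},{"hand":8.5,"slide":[-30,-2.9,0],"twist":[0,0,-0.474]}]' >/dev/null
python3 -c "
from h import *
go([.5,.13,.38],3.19)"
```

```text
slide [-17.12  -8.74   0.06] twist [-0.     0.    -0.004]
```

```bash

python3 -m pendant '[{"hand":8.5,"slide":[-5,-2.5,0],"twist":[0,0,0]},{"hand":8.5,"slide":[-10,-5,0],"twist":[0,0,0]},{"hand":8.5,"slide":[-14,-7.5,0],"twist":[0,0,0]},{"hand":8.5,"slide":[-17.1,-8.7,0],"twist":[0,0,0]},{"hand":8.5,"slide":[-17.1,-8.7,0],"twist":[0,0,0]}]' 
python3 - <<'E'
from h import *
p=robot.camera_params("wrist");im=robot.camera("wrist")[:,:,::-1]
cv2.imwrite("pics/w0.png",im);np.save("w0.npy",p,allow_pickle=True)
print(p["camera_from_world"].round(3),p["fx"],proj(p,np.array([.5505,.16,.2])))
E
```

```text
t: 1.98
ee_pos: [0.4999, 0.1296, 0.3787]
tool_rot: [[0.045, -0.999, -0.003], [-0.999, -0.045, -0.001], [0.001, 0.003, -1.0]]
wrist_force: [-0.3, -0.5, -0.6]
finger_gap: 0.0848
grip_force: 0.0
[[-0.999 -0.045  0.003  0.504]
 [-0.042  0.956  0.289 -0.184]
 [-0.016  0.289 -0.957  0.49 ]
 [ 0.     0.     0.     1.   ]] 304.05542922964247 [273.35611082 206.69229639]
```

View pics/w0.png

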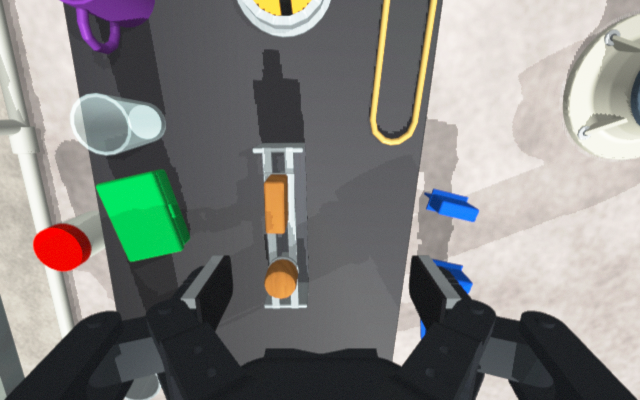

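The wrist view shows the grip at (277,204) between the rack's rails, the knob at (281,279) and the cap at (285,5). I'll measure the grip more precisely here.

```bash
python3 - <<'E'
from h import *
im=cv2.imread("pics/w0.png")
cv2.imwrite("pics/w0c.png",cv2.resize(im[140:320,235:325],None,fx=6,fy=6,interpolation=cv2.INTER_CUBIC)[:, :][:1080].copy()[0:600])
E
```

```text
(no output)
```

View pics/w0c.png

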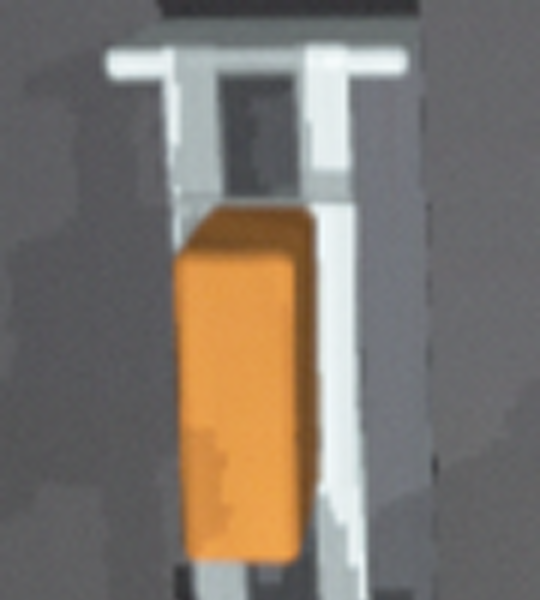

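The enlarged crop shows the lit top face with wrist-image corners at about (264.5,182), (284.2,182), (285,233.3) and (266.3,233.7).

```bash
python3 - <<'E'
from h import *
w=np.load("w0.npy",allow_pickle=True).item();t=robot.camera_params("top");s=robot.camera_params("scene")
c=(275,207.7)
print("wrist+top",tri([ray(w,c),ray(t,(276.2,155.5))]))
# scene crop top-face corners: (440,318),(530,328) far... use pixel corners
print("sc+top cap",tri([ray(t,(365.2,163.2)),ray(s,(267.3,233))]))
q=[(264.5,182),(284.2,182),(285,233.3),(266.3,233.7)]
for z in(.19,.2,.21):
    X=[onplane(w,u,z) for u in q];C=sum(X)/4
    e=(X[2]+X[3]-X[0]-X[1])/2
    print(z,C.round(4),"L",np.linalg.norm(e).round(4),"W",np.linalg.norm(X[0]-X[1]).round(4),np.linalg.norm(X[2]-X[3]).round(4),"yaw",np.arctan2(-e[0],e[1]).round(3),"top->",onplane(t,(276.2,155.5),z).round(4))
# rail left outer edge line yaw
for a,b,z in [((165,80),(176,250),.15),((350,80),(362,560),.15)]:
    A,B=[onplane(w,(235+u/6,140+v/6),z) for u,v in(a,b)];e=B-A;print("rail",np.arctan2(-e[0],e[1]),A)
E
```

```text
wrist+top [0.54661212 0.15780363 0.20864302]
sc+top cap [ 0.55235169 -0.09012492  0.12186404]
0.19 [0.5501 0.1652 0.19  ] L 0.0617 W 0.0219 0.0219 yaw 0.025 top-> [0.5504 0.1589 0.19  ]
0.2 [0.5487 0.1619 0.2   ] L 0.0598 W 0.0212 0.0212 yaw 0.025 top-> [0.5479 0.1581 0.2   ]
0.21 [0.5473 0.1586 0.21  ] L 0.058 W 0.0206 0.0206 yaw 0.025 top-> [0.5454 0.1573 0.21  ]
rail 0.05450257035042652 [0.57086333 0.10880871 0.15      ]
rail 0.043958683476705084 [0.53353101 0.10715885 0.15      ]
```

```bash
python3 -c "
from h import *
go([.548,.159,.25],3.182)"
```

```text
slide [-2.86 -4.99 12.94] twist [ 0.002 -0.001  0.004]
```

```bash

python3 -m pendant '[{"hand":8.5,"slide":[-2,-3,2],"twist":[0,0,0]},{"hand":8.5,"slide":[-2.9,-5,6],"twist":[0.002,0,0]},{"hand":6,"slide":[-2.9,-5,10],"twist":[0.002,0,0]},{"hand":6,"slide":[-2.9,-5,12.9],"twist":[0.002,0,0]},{"hand":6,"slide":[-2.9,-5,12.9],"twist":[0.002,0,0]}]' 
python3 - <<'E'
from h import *
go([.548,.159,.168],3.182)
p=robot.camera_params("wrist");im=robot.camera("wrist")[:,:,::-1]
np.save("w1.npy",p,allow_pickle=True)
print([proj(p,np.array([.548,.159,z])).round(0) for z in (.2,.15)])
cv2.imwrite("pics/w1.png",cv2.resize(im[120:400,200:440],None,fx=2,fy=2,interpolation=cv2.INTER_CUBIC))
E
```

```text
t: 2.65
ee_pos: [0.547, 0.1573, 0.2499]
tool_rot: [[0.042, -0.999, -0.002], [-0.999, -0.042, -0.002], [0.002, 0.002, -1.0]]
wrist_force: [-1.0, -0.8, 1.2]
finger_gap: 0.0601
grip_force: 0.0
slide [-0.18 -0.13  8.19] twist [ 0.002 -0.002  0.002]
[array([319., 227.]), array([320., 205.])]
```

View pics/w1.png

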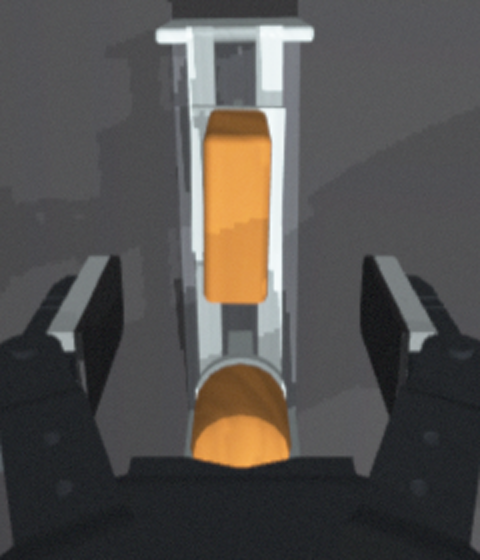

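The wrist crop has the grip's top face centred at about pixel (318,230), against (319,227) predicted, so it agrees within 2 mm. I'll go down and grasp it.

```bash

python3 -m pendant '[{"hand":6,"slide":[-0.3,-0.1,4],"twist":[0,0,0]},{"hand":6,"slide":[-0.3,-0.1,6.5],"twist":[0,0,0]},{"hand":6,"slide":[-0.3,-0.1,8.2],"twist":[0,0,0]},{"hand":6,"slide":[-0.3,-0.1,8.2],"twist":[0,0,0]},{"hand":3,"slide":[-0.3,-0.1,8.2],"twist":[0,0,0]}]' 40
python3 -m pendant '[{"hand":1.5,"slide":[0,0,0],"twist":[0,0,0]},{"hand":1.5,"slide":[0,0,0],"twist":[0,0,0]},{"hand":1.5,"slide":[0,0,0],"twist":[0,0,0]},{"hand":1.5,"slide":[0,0,0],"twist":[0,0,0]},{"hand":1.5,"slide":[0,0,0],"twist":[0,0,0]}]' 40
```

```text
t: 3.32
ee_pos: [0.5505, 0.162, 0.1718]
tool_rot: [[0.043, -0.999, 0.005], [-0.999, -0.043, 0.001], [-0.001, -0.005, -1.0]]
wrist_force: [0.2, 0.1, 0.9]
finger_gap: 0.043
grip_force: 0.0
t: 3.95
ee_pos: [0.5499, 0.162, 0.1712]
tool_rot: [[0.043, -0.999, 0.004], [-0.999, -0.043, 0.001], [-0.001, -0.004, -1.0]]
wrist_force: [-2.0, 0.2, 5.7]
finger_gap: 0.0216
grip_force: 40.2
```

Grasped: the gap is 21.6 mm, which fits the 22 mm grip. I'll lift it and then carry it toward the cap.

```bash

python3 -m pendant '[{"hand":1.5,"slide":[0,0,-2],"twist":[0,0,0]},{"hand":1.5,"slide":[0,0,-5],"twist":[0,0,0]},{"hand":1.5,"slide":[0,0,-9],"twist":[0,0,0]},{"hand":1.5,"slide":[0,0,-12],"twist":[0,0,0]},{"hand":1.5,"slide":[0,0,-12],"twist":[0,0,0]}]' 80
python3 -m pendant '[{"hand":1.5,"slide":[4,0,0],"twist":[0,0,0]},{"hand":1.5,"slide":[9,0,0],"twist":[0,0,-0.05]},{"hand":1.5,"slide":[14,0,0],"twist":[0,0,-0.1]},{"hand":1.5,"slide":[18,0,0],"twist":[0,0,-0.1]},{"hand":1.5,"slide":[18,0,0],"twist":[0,0,-0.1]}]' 80
python3 - <<'E'
from h import *
p=robot.camera_params("wrist");im=robot.camera("wrist")[:,:,::-1]
np.save("w2.npy",p,allow_pickle=True)
print(proj(p,np.array([.5524,-.0903,.12])).round(0))
cv2.imwrite("pics/w2.png",im)
E
```

```text
t: 4.58
ee_pos: [0.55, 0.1622, 0.2919]
tool_rot: [[0.043, -0.999, 0.006], [-0.999, -0.043, 0.002], [-0.002, -0.006, -1.0]]
wrist_force: [0.3, 0.3, -2.3]
finger_gap: 0.0212
grip_force: 78.6
t: 5.2
ee_pos: [0.5561, -0.0204, 0.288]
tool_rot: [[0.139, -0.99, -0.001], [-0.99, -0.139, -0.0], [0.0, 0.001, -1.0]]
wrist_force: [-0.6, 0.5, -2.6]
finger_gap: 0.0213
grip_force: 78.5
[335. 116.]
```

View pics/w2.png

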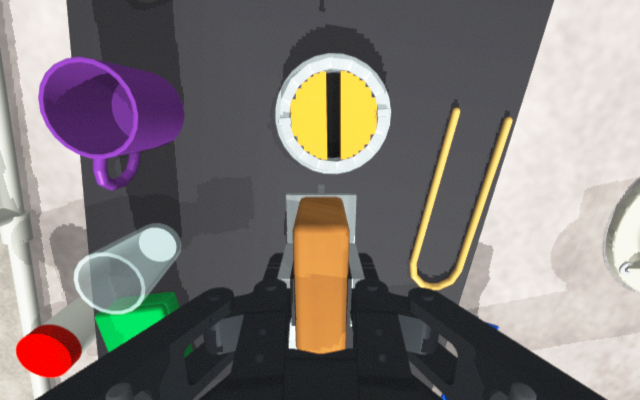

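The cap is centred at about (334,115), against (335,116) predicted. Its slot runs vertically at column 333, with ribs near (283,114) and (385,117). The key is held straight, with its grip at (321,275) and flange ahead of it.

```bash
python3 - <<'E'
from h import *
p=np.load("w2.npy",allow_pickle=True).item();im=cv2.imread("pics/w2.png")
hsv=cv2.cvtColor(im,cv2.COLOR_BGR2HSV);k=cv2.inRange(hsv,(18,120,120),(35,255,255));k[:,:280]=0;k[:,390:]=0;k[180:]=0;k[:60]=0
pts=cv2.findNonZero(k)[:,0].astype(float);Z=.1185
W=np.array([onplane(p,u,Z)[:2] for u in pts])
h=cv2.convexHull(W.astype(np.float32));(c,r)=cv2.minEnclosingCircle(h);print("cap",c,r)
# slot: dark pixels inside circle
yy,xx=np.mgrid[60:180,280:390];Q=np.array([onplane(p,u,Z)[:2] for u in zip(xx.ravel(),yy.ravel())])
dark=(im[60:180,280:390].max(2)<60).ravel()&(np.linalg.norm(Q-c,axis=1)<.037)
S=Q[dark];m=S.mean(0);u,s,v=np.linalg.svd(S-m);d=v[0]*np.sign(v[0][1]);print("slot",m,"yaw",np.arctan2(-d[0],d[1]),"width",np.ptp((S-m)@v[1]))
# grip top edges, yaw
a=[onplane(p,q,.322) for q in((295,340),(300,235),(346,345),(343,235))]
for A,B in(a[:2],a[2:]): e=A-B;print("grip edge yaw",np.arctan2(-e[0],e[1]))
print("width",np.linalg.norm(a[0]-a[2]),(a[1]+a[3])/2)
R=robot.get_obs()["tool_rot"];print("tool yaw",np.arctan2(R[1,1],R[0,1])-np.pi)
A,B=[onplane(p,q,.119) for q in((283,114),(385,117))];e=A-B;print("ribs",np.arctan2(e[1],e[0]),np.linalg.norm(e),(A+B)/2)
go([c[0],c[1],.21],np.pi+.155)
E
```

```text
cap (0.5532234311103821, -0.08944253623485565) 0.043671268969774246
slot [ 0.55359939 -0.09092572] yaw 0.15935856056915976 width 0.011676438890206583
grip edge yaw 0.07499078521974603
grip edge yaw 0.18526018346040135
width 0.022080572318071184 [ 0.56019133 -0.04794515  0.322     ]
tool yaw -6.1424875800734355
ribs 0.1102340473305321 0.1002676273092784 [ 0.55280101 -0.09028546  0.119     ]
slide [6.94 1.28 7.8 ] twist [ 0.001  0.    -0.014]
```

```bash

python3 -m pendant '[{"hand":1.5,"slide":[3,0.6,1],"twist":[0,0,0]},{"hand":1.5,"slide":[6,1.2,4],"twist":[0,0,-0.014]},{"hand":1.5,"slide":[6.9,1.3,7.8],"twist":[0,0,-0.014]},{"hand":1.5,"slide":[6.9,1.3,8],"twist":[0,0,-0.014]},{"hand":1.5,"slide":[6.9,1.3,8],"twist":[0,0,-0.014]}]' 80
python3 - <<'E'
from h import *
go([.5533,-.089,.165],np.pi+.155)
E
```

```text
t: 5.88
ee_pos: [0.5546, -0.0875, 0.2106]
tool_rot: [[0.157, -0.988, 0.003], [-0.988, -0.157, -0.0], [0.001, -0.003, -1.0]]
wrist_force: [-0.5, 0.4, -1.2]
finger_gap: 0.0212
grip_force: 78.6
slide [0.13 0.16 4.56] twist [-0.003 -0.001  0.003]
```

```bash

python3 -m pendant '[{"hand":1.5,"slide":[0.2,0.1,1.5],"twist":[0,0,0]},{"hand":1.5,"slide":[0.2,0.1,2.5],"twist":[0,0,0]},{"hand":1.5,"slide":[0.2,0.1,3.4],"twist":[0,0,0]},{"hand":1.5,"slide":[0.2,0.1,4],"twist":[0,0,0]},{"hand":1.5,"slide":[0.2,0.1,4.5],"twist":[0,0,0]}]' 80
python3 -m pendant '[{"hand":1.5,"slide":[0,0,0],"twist":[0,0,0]},{"hand":1.5,"slide":[0,0,0],"twist":[0,0,0]}]' 80
python3 - <<'E'
from h import *
cv2.imwrite("pics/s1.png",cv2.resize(robot.camera("scene")[180:280,200:340,::-1],None,fx=5,fy=5,interpolation=cv2.INTER_CUBIC))
E
```

```text
t: 6.5
ee_pos: [0.5534, -0.0904, 0.1643]
tool_rot: [[0.156, -0.988, 0.002], [-0.988, -0.156, -0.0], [0.0, -0.002, -1.0]]
wrist_force: [0.1, -0.2, -2.6]
finger_gap: 0.021
grip_force: 78.7
t: 6.75
ee_pos: [0.5536, -0.0904, 0.1649]
tool_rot: [[0.156, -0.988, 0.003], [-0.988, -0.156, -0.0], [0.0, -0.003, -1.0]]
wrist_force: [-0.2, 0.3, -3.0]
finger_gap: 0.0211
grip_force: 78.7
```

View pics/s1.png

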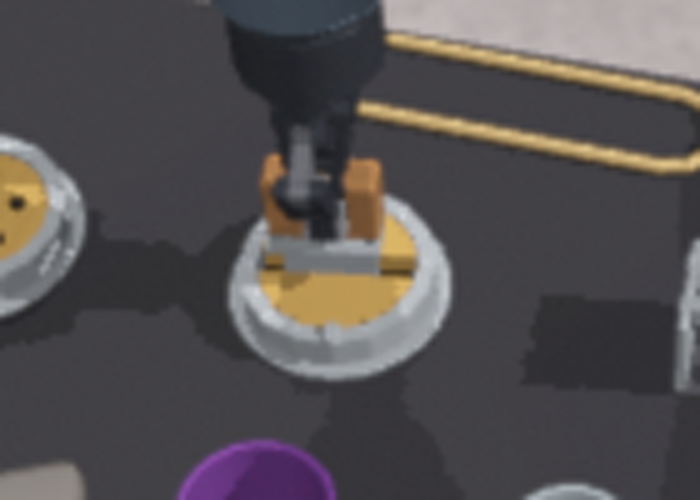

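The blade is seated in the slot, with steel visible at crop (330,255) going into the cap and vertical force about −3 N. Next I'll turn clockwise, which is positive twist about tool z.

```bash

python3 -m pendant '[{"hand":1.5,"slide":[0,0,0],"twist":[0,0,0.14]},{"hand":1.5,"slide":[0,0,0],"twist":[0,0,0.28]},{"hand":1.5,"slide":[0,0,0],"twist":[0,0,0.42]},{"hand":1.5,"slide":[0,0,0],"twist":[0,0,0.56]},{"hand":1.5,"slide":[0,0,0],"twist":[0,0,0.7]}]' 80
python3 - <<'E'
from h import *
o=robot.get_obs();print(o["wrist_torque"]);go([.5533,-.0895,.165],np.pi+.157-1.7)
E
```

```text
t: 7.42
ee_pos: [0.5536, -0.0906, 0.165]
tool_rot: [[-0.52, -0.854, 0.003], [-0.854, 0.52, -0.0], [-0.001, -0.003, -1.0]]
wrist_force: [-0.3, -1.6, -2.8]
finger_gap: 0.0212
grip_force: 78.7
[-0.29634369 -0.03894191  0.07599401]
slide [-0.08  0.08 -0.  ] twist [-0.002  0.002  0.996]
```

```bash

python3 -m pendant '[{"hand":1.5,"slide":[0,0,0],"twist":[0,0,0.16]},{"hand":1.5,"slide":[0,0,0],"twist":[0,0,0.32]},{"hand":1.5,"slide":[0,0,0],"twist":[0,0,0.48]},{"hand":1.5,"slide":[0,0,0],"twist":[0,0,0.64]},{"hand":1.5,"slide":[0,0,0],"twist":[0,0,0.8]}]' 80
python3 -m pendant '[{"hand":1.5,"slide":[0,0,0],"twist":[0,0,0.08]},{"hand":1.5,"slide":[0,0,0],"twist":[0,0,0.16]},{"hand":1.5,"slide":[0,0,0],"twist":[0,0,0.2]},{"hand":1.5,"slide":[0,0,0],"twist":[0,0,0.2]}]' 80
python3 - <<'E'
from h import *
o=robot.get_obs();print(o["wrist_torque"]);go([.5533,-.0895,.165],np.pi+.17-1.57-.2)
E
```

```text
t: 8.05
ee_pos: [0.5532, -0.0908, 0.1649]
tool_rot: [[-0.975, -0.221, 0.002], [-0.221, 0.975, -0.001], [-0.001, -0.001, -1.0]]
wrist_force: [-0.9, -1.4, -1.5]
finger_gap: 0.0212
grip_force: 78.8
t: 8.55
ee_pos: [0.5534, -0.0906, 0.1649]
tool_rot: [[-1.0, -0.028, 0.002], [-0.028, 1.0, -0.0], [-0.002, -0.0, -1.0]]
wrist_force: [-1.2, -1.4, -2.3]
finger_gap: 0.0211
grip_force: 78.9
[-0.33752844  0.11440853  0.02447237]
slide [ 0.    0.11 -0.01] twist [-0.     0.002  0.057]
```

```bash

for i in 1; do python3 -m pendant '[{"hand":1.5,"slide":[0,0.1,0],"twist":[0,0,0.03]},{"hand":1.5,"slide":[0,0.1,0],"twist":[0,0,0.06]},{"hand":1.5,"slide":[0,0.1,0],"twist":[0,0,0.06]}]' 80 | head -3
python3 -c "
from h import *
print(robot.get_obs()['wrist_torque'])"; 
python3 -m pendant '[{"hand":1.5,"slide":[0,0,0],"twist":[0,0,0.03]},{"hand":1.5,"slide":[0,0,0],"twist":[0,0,0.05]},{"hand":1.5,"slide":[0,0,0],"twist":[0,0,0.05]}]' 80 | head -3
python3 -c "
from h import *
o=robot.get_obs();print(o['wrist_torque'],o['wrist_force'])"; done
```

```text
t: 8.93
ee_pos: [0.5534, -0.0905, 0.1649]
tool_rot: [[-1.0, 0.03, 0.002], [0.03, 1.0, -0.003], [-0.002, -0.003, -1.0]]
[-2.06017953  0.12785847  1.42360046]
t: 9.3
ee_pos: [0.5535, -0.0904, 0.165]
tool_rot: [[-0.997, 0.079, 0.002], [0.079, 0.997, -0.003], [-0.002, -0.003, -1.0]]
[-2.21084937  0.1146959   2.14428283] [-0.68469039 -5.53735969 -2.20305298]
```

The torque about z rose to 2.1 N m, so the cap is at the stop. I'll back off 0.2 rad to unload the blade, lift out and check.

```bash

python3 -m pendant '[{"hand":1.5,"slide":[0,0,0],"twist":[0,0,-0.1]},{"hand":1.5,"slide":[0,0,0],"twist":[0,0,-0.2]},{"hand":1.5,"slide":[0,0,0],"twist":[0,0,-0.2]}]' 80
python3 -c "
from h import *
print(robot.get_obs()['wrist_torque'])"
python3 -m pendant '[{"hand":1.5,"slide":[0,0,-2],"twist":[0,0,0]},{"hand":1.5,"slide":[0,0,-5],"twist":[0,0,0]},{"hand":1.5,"slide":[0,0,-9],"twist":[0,0,0]},{"hand":1.5,"slide":[0,0,-12.5],"twist":[0,0,0]},{"hand":1.5,"slide":[0,0,-12.5],"twist":[0,0,0]}]' 80
python3 -c "
from h import *
go([.556,.02,.29],np.pi+.04)"
```

```text
t: 9.68
ee_pos: [0.5536, -0.0888, 0.1646]
tool_rot: [[-0.993, -0.116, 0.003], [-0.116, 0.993, 0.001], [-0.003, 0.001, -1.0]]
wrist_force: [-0.3, 0.5, -1.5]
finger_gap: 0.0209
grip_force: 80.1
[-0.00884909  0.04478056 -0.0177736 ]
t: 10.3
ee_pos: [0.5546, -0.0893, 0.2929]
tool_rot: [[-0.993, -0.115, 0.009], [-0.115, 0.993, 0.0], [-0.009, -0.001, -1.0]]
wrist_force: [-0.4, 0.5, -2.7]
finger_gap: 0.0212
grip_force: 80.2
slide [-1.39 10.84  0.3 ] twist [-0.007  0.007 -1.495]
```

```bash

python3 -m pendant '[{"hand":1.5,"slide":[0,2,0],"twist":[0,0,-0.17]},{"hand":1.5,"slide":[0,4,0],"twist":[0,0,-0.34]},{"hand":1.5,"slide":[-0.5,6,0],"twist":[0,0,-0.51]},{"hand":1.5,"slide":[-1,8,0],"twist":[0,0,-0.68]},{"hand":1.5,"slide":[-1.4,10,0],"twist":[0,0,-0.85]}]' 80 >/dev/null
python3 -m pendant '[{"hand":1.5,"slide":[0,0,0],"twist":[0,0,-0.16]},{"hand":1.5,"slide":[0,0,0],"twist":[0,0,-0.32]},{"hand":1.5,"slide":[0,0,0],"twist":[0,0,-0.48]},{"hand":1.5,"slide":[0,0,0],"twist":[0,0,-0.645]},{"hand":1.5,"slide":[0,0,0],"twist":[0,0,-0.645]}]' 80
python3 - <<'E'
from h import *
p=robot.camera_params("wrist");im=robot.camera("wrist")[:,:,::-1]
np.save("w3.npy",p,allow_pickle=True);cv2.imwrite("pics/w3.png",im)
t=robot.camera("top")[130:200,330:400,::-1]
v=np.zeros((400,1040,3),np.uint8);v[:,:640]=im;v[:,640:]=cv2.resize(t,(400,400),interpolation=cv2.INTER_CUBIC)
cv2.imwrite("pics/v3.png",cv2.resize(v,(800,308)))
go([.5499,.162,.24],np.pi+.043)
E
```

```text
t: 11.55
ee_pos: [0.5549, 0.0119, 0.2884]
tool_rot: [[0.039, -0.999, 0.0], [-0.999, -0.039, 0.0], [-0.0, -0.0, -1.0]]
wrist_force: [0.3, 0.1, -2.4]
finger_gap: 0.0212
grip_force: 79.9
slide [-15.03  -0.05   4.89] twist [-0.001  0.    -0.005]
```

View pics/v3.png

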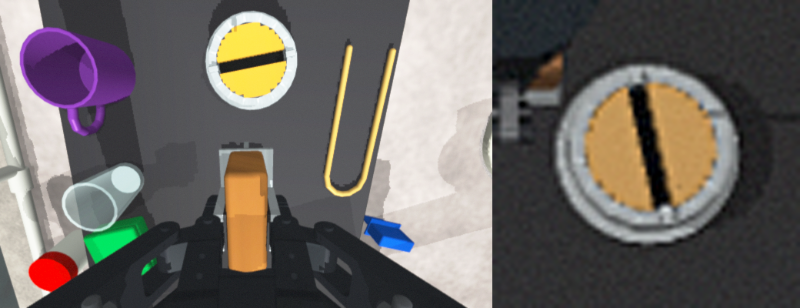

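The slot now lines up with both ribs (top crop (640,75) and (668,212)), so the cap is locked. The key is still in the grip. I'll check whether it slipped in yaw by comparing with the earlier picture.

```bash
python3 - <<'E'
from h import *
for n in("w2","w3"):
    im=cv2.imread(f"pics/{n}.png");p=np.load(n+".npy",allow_pickle=True).item()
    k=cv2.inRange(cv2.cvtColor(im,cv2.COLOR_BGR2HSV),(5,120,70),(25,255,255));k[:180]=0;k[:,:280]=0;k[:,365:]=0
    r=[(y,*np.nonzero(k[y])[0][[0,-1]]) for y in range(180,400) if k[y].sum()>255*20]
    r=np.array(r);print(n,r[0],r[-1])
    q=r[(r[:,0]>240)&(r[:,0]<330)]
    print("L",np.polyfit(q[:,0],q[:,1],1),"R",np.polyfit(q[:,0],q[:,2],1))
E
```

```text
w2 [198 304 338] [352 310 332]
L [3.31460674e-02 2.85070225e+02] R [-4.27477017e-02  3.58722421e+02]
w3 [197 304 336] [352 310 332]
L [4.93360572e-02 2.80141471e+02] R [-2.18930882e-02  3.52497957e+02]
```

```bash

python3 -m pendant '[{"hand":1.5,"slide":[-4,0,0],"twist":[0,0,0]},{"hand":1.5,"slide":[-9,0,0],"twist":[0,0,0.015]},{"hand":1.5,"slide":[-13,0,1],"twist":[0,0,0.015]},{"hand":1.5,"slide":[-15,0,3],"twist":[0,0,0.015]},{"hand":1.5,"slide":[-15,0,3],"twist":[0,0,0.015]}]' 80
python3 -c "
from h import *
go([.5499,.162,.173],np.pi+.025)"
```

```text
t: 12.28
ee_pos: [0.5478, 0.1627, 0.2572]
tool_rot: [[0.026, -1.0, -0.002], [-1.0, -0.026, -0.001], [0.001, 0.002, -1.0]]
wrist_force: [-0.3, -0.7, -2.3]
finger_gap: 0.0211
grip_force: 79.9
slide [ 0.06 -0.22  8.42] twist [ 0.002 -0.001  0.001]
```

```bash

python3 -m pendant '[{"hand":1.5,"slide":[0.1,-0.2,2],"twist":[0,0,0]},{"hand":1.5,"slide":[0.1,-0.2,4],"twist":[0,0,0]},{"hand":1.5,"slide":[0.1,-0.2,6],"twist":[0,0,0]},{"hand":1.5,"slide":[0.1,-0.2,7.5],"twist":[0,0,0]},{"hand":1.5,"slide":[0.1,-0.2,7.5],"twist":[0,0,0]}]' 80
python3 -c "
from h import *
go([.5499,.162,.1715],np.pi+.025)"
```

```text
t: 12.9
ee_pos: [0.5508, 0.1599, 0.1839]
tool_rot: [[0.026, -1.0, 0.0], [-1.0, -0.026, -0.001], [0.001, -0.0, -1.0]]
wrist_force: [0.4, 0.2, -2.0]
finger_gap: 0.0214
grip_force: 79.9
slide [-0.22  0.09  1.23] twist [-0.    -0.001  0.001]
```

```bash

python3 -m pendant '[{"hand":1.5,"slide":[-0.2,0.1,0.5],"twist":[0,0,0]},{"hand":1.5,"slide":[-0.2,0.1,0.9],"twist":[0,0,0]},{"hand":1.5,"slide":[-0.2,0.1,1.2],"twist":[0,0,0]},{"hand":1.5,"slide":[-0.2,0.1,1.2],"twist":[0,0,0]}]' 40
```

```text
t: 13.4
ee_pos: [0.5501, 0.1625, 0.1725]
tool_rot: [[0.027, -1.0, 0.002], [-1.0, -0.027, -0.0], [0.0, -0.002, -1.0]]
wrist_force: [1.0, -0.4, -2.8]
finger_gap: 0.021
grip_force: 79.9
```

```bash

python3 -m pendant '[{"hand":1.5,"slide":[0,0,0.1],"twist":[0,0,0]},{"hand":1.5,"slide":[0,0,0.2],"twist":[0,0,0]},{"hand":1.5,"slide":[0,0,0.2],"twist":[0,0,0]}]' 40
```

```text
t: 13.78
ee_pos: [0.5503, 0.1626, 0.1714]
tool_rot: [[0.027, -1.0, 0.003], [-1.0, -0.027, 0.0], [-0.0, -0.003, -1.0]]
wrist_force: [-1.8, 0.9, 2.5]
finger_gap: 0.021
grip_force: 80.6
```

Seated: the vertical force has gone positive. Now I'll release and retreat upward.

```bash

python3 -m pendant '[{"hand":3,"slide":[0,0,0],"twist":[0,0,0]},{"hand":5,"slide":[0,0,0],"twist":[0,0,0]},{"hand":6,"slide":[0,0,0],"twist":[0,0,0]},{"hand":6,"slide":[0,0,0],"twist":[0,0,0]},{"hand":6,"slide":[0,0,0],"twist":[0,0,0]}]' 40
python3 -m pendant '[{"hand":6,"slide":[0,0,-2],"twist":[0,0,0]},{"hand":6,"slide":[0,0,-5],"twist":[0,0,0]},{"hand":6,"slide":[0,0,-10],"twist":[0,0,0]},{"hand":6,"slide":[5,3,-15],"twist":[0,0,0]},{"hand":6,"slide":[8,8,-16],"twist":[0,0,0]}]' 40
python3 -m pendant '[{"hand":6,"slide":[0,4,0],"twist":[0,0,0]},{"hand":6,"slide":[0,8,0],"twist":[0,0,0]},{"hand":6,"slide":[0,8,0],"twist":[0,0,0]},{"hand":6,"slide":[0,8,0],"twist":[0,0,0]}]' >/dev/null
python3 - <<'E'
from h import *
a=robot.camera("top")[120:200,200:400,::-1];b=robot.camera("scene")[190:285,230:430,::-1]
f=lambda x:cv2.resize(x,None,fx=3.3,fy=3.3,interpolation=cv2.INTER_CUBIC)
cv2.imwrite("pics/end.png",np.vstack([f(a),f(b)]))
E
```

```text
t: 14.4
ee_pos: [0.5502, 0.1625, 0.1706]
tool_rot: [[0.027, -1.0, 0.002], [-1.0, -0.027, 0.0], [0.0, -0.002, -1.0]]
wrist_force: [-0.1, -0.9, -1.0]
finger_gap: 0.0602
grip_force: 0.0
t: 15.02
ee_pos: [0.4791, 0.0844, 0.33]
tool_rot: [[0.027, -1.0, 0.005], [-1.0, -0.027, 0.0], [-0.0, -0.005, -1.0]]
wrist_force: [-0.0, -0.7, 0.2]
finger_gap: 0.0599
grip_force: 0.0
```

View pics/end.png

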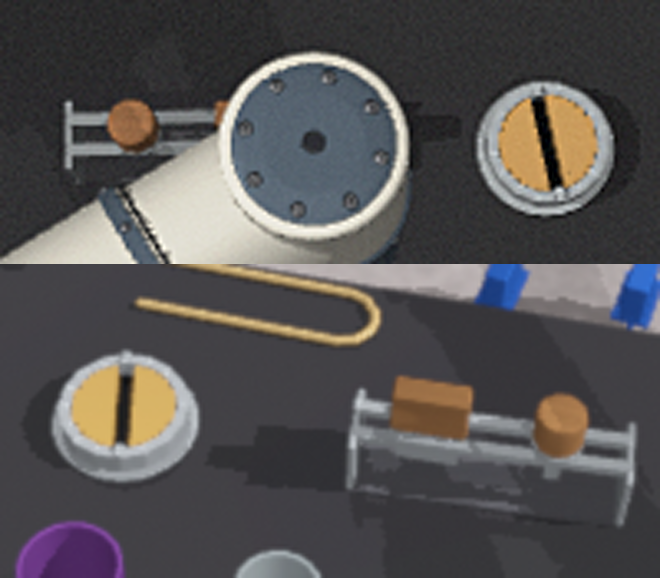

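The scene crop shows the drain key back on the rails at (430,408), the tap key still at (560,425), and the cap's slot in line with the ribs at (123,412). The arm is clear of everything, so I'm handing in.

```bash
python3 -c "
from workcell import robot
print(robot.job_done())"
```

```text
the job is handed in; nothing more can be done
None
```

The cap is locked with its slot in line with the ribs, the drain key is back on the rack and released, the tap key was left in place, and the job is handed in at about 16 s of the allowed 53 s.

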